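# Close the hardener tin and take off its outer lid alone

## Robot

A 6-joint arm with a two-finger parallel gripper is mounted at the origin on the work surface. World frame = base frame: x ahead of the robot, y to its left, z up, the work surface at z = 0. Lengths are in mm, angles in rad, forces in N, time in s.
With the tool pointing down it reaches from about 250 to 775 mm from the base axis. Payload 4 kg.
Tool frame: the origin (TCP) lies midway between the tips of the shut fingers; the grasp point (between the pads) lies 19 mm behind it (pinch_z is the distance from the TCP to the grasp point, in mm); z points along the fingers, y is the line along which they close (so a half turn about z gives the same grasp; the last joint's range is limited). The gripper opens to 94 mm and grips with 3 to 60 N. Pads are 16 mm wide; open, the fingers measure 119 mm over their backs; the gripper's body (75 mm by 177 mm) begins 78 mm behind the grasp point.
Start: joints at [-1.38, 0.087, 1.371, -0, 1.684, -0.103], TCP at [159.273, -526.456, 174.506] pointing down, gripper open.
Joint ranges: [-3.1, 3.1], [-0.76, 2.03], [0.27, 2.55], [-1.08, 4.22], [0.17, 2.65], [-2.57, 2.57]. Speed limits (rad/s): [2.79, 2.79, 3.14, 3.14, 3.14, 3.14].

## Interface

Orientations are given as a rotation vector (axis times angle).
In Python, from rig import * gives the robot as it stands.
- The arm moves only by the tool move_arm, never from a script. Its argument "targets" is one flat list of numbers, 6 for each row, row after row: the shift along the world's x, y, z each as a share of 100 cm, from -1 to 1, then the turn, a rotation vector about the world's x, y, z each as a share of 2 pi rad, from -1 to 1. In form: [tx, ty, tz, wx, wy, wz, tx, ty, tz, wx, wy, wz, ...]. A call has 1 to 20 rows; each row is the pose to reach, as a shift and turn from the pose commanded when the call began, turning the shorter way round; what a row does not reach only later rows make up. A row lasts 1/12 s, in which the tool goes at most 41.7 mm and 7.16 degrees, less where a joint would pass 70% of its speed; a pose out of reach is approached as far as the arm can. A call with a number of a shift or a turn outside -1 to 1 is refused whole. A call with a gripper value outside its range is refused whole. "fingers" is the opening in per cent of the stroke, from 0 (shut) to 100 (fully open), set as the call begins (left out, the last holds). The fingers move at their own pace and stop on an object; "newtons" is the grip in N (left out, the last holds). Time passes only in rows, so rows that repeat a pose let the fingers close. It gives the time, the measured TCP pose, the force, the opening and the grip force at its end, in the units of the state.
- get_state(): the state, without advancing time (a new reading comes with each control period).
- capture(name): name is "side" or "top"; returns (picture, depth): 480x640x3 uint8, red, green, blue; 480x640 float32, mm along the optical axis (not along the pixel's ray), 0 where there is no reading.
- camera_params(name): a dict with "fovy" (degrees; the focal length in pixels is half the picture's height over the tangent of half this angle, whatever the lens; pixels are square), "cx", "cy" (the principal point, pixels), "R" (3x3) and "t" (3): a world point X has camera coordinates R X + t. Camera axes: x right, y down, z forward; pixel columns grow to the right and rows downward; lengths in mm; the calibration is good to about 2 mm. A picture is of the moment at which its call begins. camera_params takes no time and is no camera call.
- finish_job(): hands the job in; it is judged then, once.
Trained networks look in the newest picture that a camera, given by its name, has taken for a name from the list of things; names that differ only in an ending like _2 or _b are one class to them, and where a whole thing is asked for, a point or a joint stands for the part that bears it (a point fixed in the world has none). Each returns a list of dicts, best first, with "conf" (0 to 1); they miss things now and then, are a little off and sometimes report something else, mostly with a low value. They report only what shows in the picture. A call takes as long as a camera call. They do not tell look-alikes from the thing itself.
- recognise(camera, query): "rect" ([left, top, width, height] in pixels, round what is visible of it).
- cut_out(camera, query): "region" (480x640 bool, what is visible of it) and "rect" ([left, top, width, height] in pixels, round what is visible of it).
- tip_of(camera, query): "xy" ([column, row] in pixels: a listed point, or the origin of a listed thing).
The state is a dict: "time": time; "q": joint angles; "qvel": joint speeds; "joint_torque": joint torques, N m; "tcp_pos": TCP position; "tool_rot": TCP orientation; "force": force on the tool from outside, world axes, zero at the start; "wrist_torque": the same for the moment, N m; "finger_gap": opening from 0.0 (shut) to 1.0 (fully open); "grip_force": force on a finger pad.
Only numpy, scipy, OpenCV 4.12 (cv2) and the standard library are available. Lean on these libraries where they do the work, as an engineer would, in place of code of your own. Each camera call takes 0.05 s, during which the arm holds its last target. There are 200 camera calls.

## Task

The hardener has just been poured out: start the pot-life timer by pressing its green button fully down and letting it spring back up, then take the nested pair of lids off the wooden stand together by the inner lid's red knob and set the pair down, without dropping it, on the open blue tin until it is fully home, and let go. Then take the yellow outer lid by its rim and lift it off alone, with the inner lid staying home in the tin, and finish while still holding the yellow lid level over the tin, well clear above the red knob, ready for its new date label. Leave everything else where it is.

Things in the scene. Friction and masses are not known exactly. Their poses are not given: they have to be found in the camera images.
- timer_start (a joint): travel of the timer's green push button, in m: 0 up, 0.006 fully down; a spring, about 5 N when fully down, brings it back
- timer_start_top (a point): centre of the top face of the green round button (28 mm across, pressed straight down) on the white timer, a box 84 x 76 x 46 mm fixed to the table
- tin: blue open tin, fixed to the table with a grey round foot 100 mm across. Origin: centre of the underside of the foot. Body 84 mm across up to 64 mm above the table, then an upright bare steel neck, 50 mm outside, 41 mm inside, from 64 mm up to the rim at 92 mm. Only the pair of lids fits it
- tin_mouth (a point): centre of the tin's mouth, at rim height (92 mm above the table), z up. A lid is fully home when the inner lid's origin is at this point
- stand: wooden lid stand fixed to the table: round foot 90 mm across and 8 mm thick, with a tube 50 mm outside, 41 mm inside, its rim 38 mm above the table; the pair of lids starts on it. Origin: centre of its underside
- stand_mouth (a point): centre of the stand's rim, 38 mm above the table
- inner_lid: loose inner lid, 70 g. Origin: on its axis at the underside of its white flange (50 mm across, 4 mm thick), z up. Below: plug 36 mm across, 10 mm deep (2.5 mm play in the mouth). Above: boss 24 mm across from 4 to 10 mm, round red knob 18 mm across from 10 to 46 mm, which stands up through the outer lid's hole. Lifted by the knob it carries the outer lid, lying loose on the flange
- outer_lid: loose yellow outer lid, 90 g, a ring-shaped cap. Origin: on its axis at the underside of its top plate (nested: 4 mm above the inner lid's origin), z up. Top plate 4 mm thick, hole 28 mm; skirt 65 mm across outside, 59 inside, down to 16 mm below the origin. Nested, the knob stands 38 mm above its top; it clears the knob when raised over 58 mm
- brush_a: paint brush lying flat, a bystander
- brush_b: second paint brush lying flat, a bystander
- tape: yellow roll of tape lying flat, 90 mm across, 24 mm high, a bystander
- jar: clear jar with green cap, 52 mm across, 75 mm high, a bystander
- can: red can, 60 mm across, 130 mm high, a bystander
- scraper: flat scraper lying on the table, a bystander
- carton: small cardboard carton 100 x 70 x 60 mm, a bystander
Things that resemble listed ones, but are neither listed nor needed, are in the scene too. Leave any purple look-alike of the inner_lid alone.

How it is judged (in metres and radians):
On the way, in this order (a step that is already met when the one before it is completed fails the run):
1. the green button is pressed fully down (value of joint timer_start above 0.0052 m), for 0.05 s.
2. the button is let go and springs back up (value of joint timer_start below 0.0015 m), for 0.1 s.
3. the pair of lids, still nested, is lifted off the stand (z of inner_lid in the frame of stand_mouth above 0.03 m and distance between inner_lid and outer_lid below 0.012 m), for 0.2 s.
4. the pair is fully home on the tin, nested, and let go (distance between inner_lid and tin_mouth below 0.0045 m and angle between inner_lid's own z axis and vertical below 0.06 rad and z of outer_lid in the frame of tin_mouth below 0.008 m and horizontal distance between outer_lid and tin_mouth below 0.008 m and contact force between the fingers and inner_lid below 0.05 N and contact force between the fingers and outer_lid below 0.05 N), for 0.2 s.
At the end, for the whole second after the job is handed in: yellow lid held still in the fingers, within 0.2 rad of level and 40 mm of the tin's axis, origin over 65 mm above the rim, touching neither tin nor inner lid; inner lid untouched and home in the tin (within 4.5 mm of the mouth centre, tilt under 0.06 rad); button up (distance between inner_lid and tin_mouth below 0.0045 m and angle between inner_lid's own z axis and vertical below 0.06 rad and z of outer_lid in the frame of tin_mouth above 0.065 m and horizontal distance between outer_lid and tin_mouth below 0.04 m and angle between outer_lid's own z axis and vertical below 0.2 rad and linear speed of outer_lid below 0.02 m/s and contact force between the fingers and outer_lid above 1 N and contact force between each of outer_lid, the arm, the fingers and inner_lid below 0.05 N and contact force between outer_lid and tin below 0.05 N and value of joint timer_start below 0.0015 m); the arm keeps its last pose, push and grip.
It fails at once if the lids are separated anywhere but with the inner lid home in the tin (distance between inner_lid and outer_lid above 0.014 m and distance between inner_lid and tin_mouth above 0.008 m).
It fails at once if the inner lid is dropped, or pulled out of the tin by the outer lid (distance between inner_lid and tin_mouth above 0.009 m and distance between inner_lid and stand_mouth above 0.012 m and contact force between the fingers and inner_lid below 0.02 N).
It fails at once if a bystander is moved by more than 30 mm (distance of any of brush_a, brush_b, tape, jar, can, scraper, carton from where it was at the start of the episode above 0.03 m).
It also fails if it takes over 64 s, if anything falls off the work surface, if the arm or the gripper's body presses on something with over 40 N, if the wrist force passes 120 N, or if a joint passes its speed limit or range.

## Working session

There is one attempt and no reset: what is moved stays moved. The work goes in short steps, Python scripts to look and compute and a tool call to move; the robot and the scene stay as the last step left them, time stands still between calls to the robot, and variables do not carry over. Pictures are saved under pics/ and viewed, at most 11 in all, crops included, and the job is handed in when it is done.

Besides the shell and the picture viewer there is one more tool, called as name(argument=value, ...) on one line, values as JSON. move_arm: Moves the arm, as the interface text tells. Its arguments: {"type":"object","properties":{"targets":{"type":"array"},"fingers":{"type":"number"},"newtons":{"type":"number"}},"required":["targets"]}

```bash
mkdir -p pics; ls
cat > h.py <<'E'
from rig import *
import numpy as np, cv2
def ray(cam,u,v):
    p=camera_params(cam); f=240/np.tan(np.radians(p["fovy"])/2)
    R=np.array(p["R"]);t=np.array(p["t"]).ravel()
    d=R.T@np.array([(u-p["cx"])/f,(v-p["cy"])/f,1.]); o=-R.T@t
    return o,d
def at_z(cam,u,v,z):
    o,d=ray(cam,u,v); return o+d*(z-o[2])/d[2]
def cloud(cam,depth):
    v,u=np.mgrid[0:480,0:640]
    p=camera_params(cam); f=240/np.tan(np.radians(p["fovy"])/2)
    R=np.array(p["R"]);t=np.array(p["t"]).ravel()
    c=np.stack([(u-p["cx"])/f*depth,(v-p["cy"])/f*depth,depth],-1)
    return (c-t)@R
E
python3 - <<'E'
from h import *
for c in("side","top"):
    im,d=capture(c); cv2.imwrite(f"pics/{c}0.png",im[...,::-1]); P=cloud(c,d); np.save(f"{c}0.npy",P)
    p=camera_params(c); print(c,p["fovy"],p["cx"],p["cy"],-np.array(p["R"]).T@np.array(p["t"]).ravel())
    for q in("timer_start_top","tin_mouth","stand_mouth","inner_lid","outer_lid","can","jar","carton"):
        for r in tip_of(c,q)[:3]:
            u,v=r["xy"]; print(q,round(r["conf"],2),np.round(r["xy"]),np.round(P[int(np.clip(v,0,479)),int(np.clip(u,0,639))]))
s=get_state();print(s["time"],s["finger_gap"],s["tool_rot"],s["force"])
E
```

```text
pics
side 57.65700047158338 316.2381291650184 240.4395060163194 [419.89115533 497.07794698 561.79572959]
timer_start_top 0.72 [341. 403.] [459. 259.  68.]
timer_start_top 0.23 [316. 214.] [ 608. -119.   15.]
tin_mouth 0.58 [385. 148.] [ 513. -285.   83.]
inner_lid 0.87 [337. 254.] [533.   0.  47.]
inner_lid 0.82 [411. 271.] [411. -22.  20.]
inner_lid 0.56 [438. 210.] [ 383. -207.   17.]
outer_lid 0.75 [338. 253.] [531.   3.  52.]
can 0.81 [262. 186.] [ 746. -179.    9.]
can 0.72 [380. 188.] [ 503. -226.   26.]
jar 0.81 [191. 299.] [723. 150.  35.]
carton 0.73 [248. 250.] [674.  42.  53.]
top 49.414248987240946 330.4940821159363 239.12895457681495 [ 444.16743997   22.34164773 1021.15242812]
timer_start_top 0.68 [179. 297.] [459. 262.  65.]
tin_mouth 0.83 [473. 264.] [ 507. -277.   66.]
stand_mouth 0.95 [325. 254.] [531.  -1.  83.]
inner_lid 0.77 [343. 319.] [412. -32.  57.]
inner_lid 0.68 [438. 333.] [ 382. -213.   34.]
inner_lid 0.48 [322. 255.] [531.   4.  48.]
outer_lid 0.55 [324. 251.] [537.   1.  82.]
can 0.65 [419. 149.] [ 731. -185.   61.]
jar 0.71 [259. 159.] [717. 120.  48.]
jar 0.36 [327. 254.] [529.  -4.  84.]
carton 0.91 [322. 174.] [685.   1.  58.]
0.9 0.999776666690262 [ 3.10761545e+00  4.59901892e-01 -1.44227199e-06] [0.08859162 0.5885898  0.11180391]
```

View pics/top0.png

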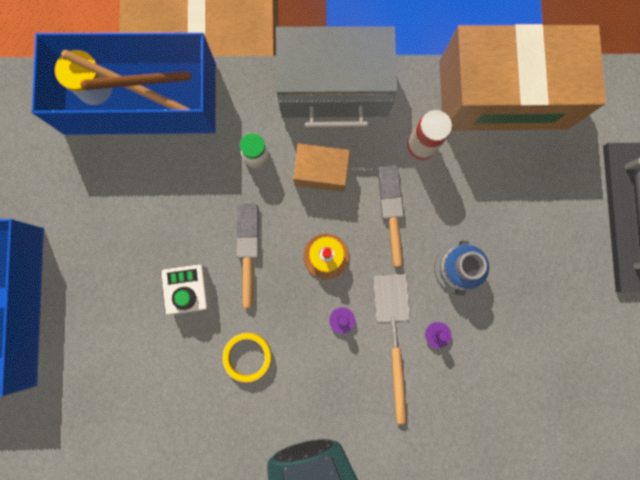

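View pics/side0.png

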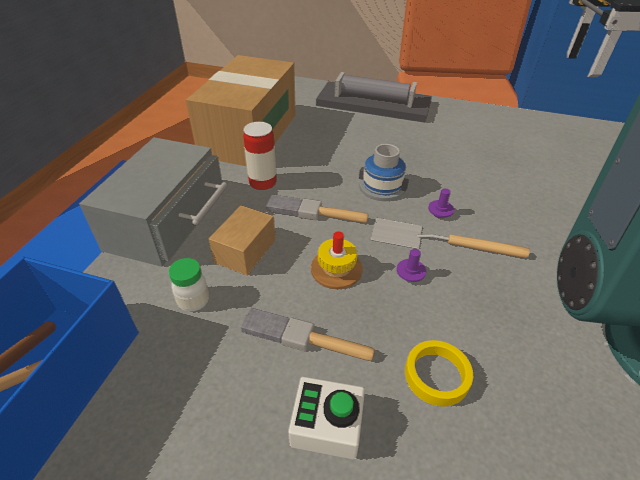

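The top picture shows the button at (183,298), the pair of lids at (326,255) and the tin at (470,265), with purple decoys at (343,320) and (438,335). In the side picture the button is at (341,403), the pair at (338,255) and the tin mouth at (387,152).

```bash
cat > seg.py <<'E'
from h import *
def blob(cam,im,lo,hi,win,z):
    "ellipse centre of a colour within window (u0,v0,u1,v1) projected to height z"
    h=cv2.cvtColor(im,cv2.COLOR_RGB2HSV); m=cv2.inRange(h,np.array(lo),np.array(hi))
    k=np.zeros_like(m); u0,v0,u1,v1=win; k[v0:v1,u0:u1]=m[v0:v1,u0:u1]
    n,l,s,c=cv2.connectedComponentsWithStats(k); i=1+np.argmax(s[1:,4])
    hull=cv2.convexHull(np.argwhere(l==i)[:,::-1].astype(np.int32))
    (u,v),ax,a=cv2.fitEllipse(hull)
    return (round(u,1),round(v,1)),np.round(ax,1),s[i,4],np.round(at_z(cam,u,v,z),1)
E
python3 - <<'E'
from seg import *
I={c:cv2.imread(f"pics/{c}0.png")[...,::-1].copy() for c in("top","side")}
G=((50,120,60),(80,255,255));Y=((22,150,80),(34,255,255));R=((0,190,120),(6,255,255))
print("btn",blob("top",I["top"],*G,(168,286,200,312),54),blob("side",I["side"],*G,(326,388,358,418),54))
print("yel",blob("top",I["top"],*Y,(300,230,350,282),46))
print("red",blob("top",I["top"],*R,(315,243,340,262),84),blob("side",I["side"],*R,(325,228,350,256),66))
for c,w in(("top",(452,246,492,284)),("side",(370,140,405,172))):
    P=np.load(f"{c}0.npy")[w[1]:w[3],w[0]:w[2]].reshape(-1,3)
    q=P[(P[:,2]>84)&(P[:,2]<100)]; print(c,"rim",len(q),np.median(q,0).round(1),q.min(0).round(),q.max(0).round())
    if len(q)>5:
        (x,y),r=cv2.minEnclosingCircle(q[:,:2].astype(np.float32)); print(x,y,r)
    w=(168,286,200,312) if c=="top" else (326,388,358,418)
    P=np.load(f"{c}0.npy")[w[1]:w[3],w[0]:w[2]].reshape(-1,3); print("btn z pct",np.percentile(P[:,2],[5,30,50,70,90,98]).round(1))
    w=(305,235,348,276) if c=="top" else (315,230,360,276)
    P=np.load(f"{c}0.npy")[w[1]:w[3],w[0]:w[2]].reshape(-1,3); q=P[(P[:,2]>41)&(P[:,2]<50)];print("yel",np.median(q,0),q.min(0).round(),q.max(0).round())
cv2.imwrite("pics/z0.png",np.hstack([cv2.resize(I["top"][y:y+60,x:x+60],(260,260),interpolation=0)[...,::-1] for x,y in((153,267),(296,225),(441,235))]))
E
```

```text
btn ((181.6, 297.6), array([15.4, 15.9]), np.int32(201), array([457.6, 260.2,  54. ])) ((341.2, 404.2), array([24.1, 24.9]), np.int32(477), array([458.4, 253.4,  54. ]))
yel ((326.1, 254.0), array([34. , 34.4]), np.int32(732), array([532.8,  -5.8,  46. ]))
red ((326.9, 252.3), array([6.6, 8.7]), np.int32(50), array([532.4,  -6.1,  84. ])) ((337.4, 241.4), array([10.7, 23.7]), np.int32(186), array([535.1,  -7.4,  66. ]))
top rim 248 [ 502.7 -268.4   90.7] [ 478. -293.   84.] [ 527. -243.   96.]
502.5774841308594 -267.7980651855469 25.293975830078125
btn z pct [43.6 46.6 55.5 59.1 68.1 70.5]
yel [531.36536594  -5.92140358  45.44127141] [501. -39.  41.] [565.  26.  50.]
side rim 213 [ 504.3 -262.2   89.4] [ 480. -292.   84.] [ 528. -242.   93.]
504.4541931152344 -267.162353515625 25.735210418701172
btn z pct [45.  57.4 59.  66.7 67.9 68.9]
yel [529.79345213   2.16562062  45.25114424] [501. -36.  41.] [566.  29.  50.]
```

View pics/z0.png

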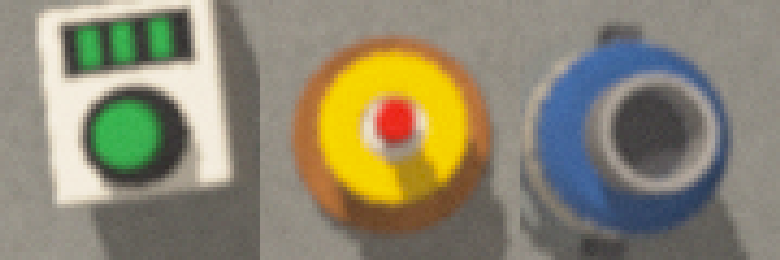

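move_arm(targets=[0.298,0.785,-0.06,0,0,0,0.298,0.785,-0.06,0,0,0,0.298,0.785,-0.06,0,0,0,0.298,0.785,-0.06,0,0,0,0.298,0.785,-0.06,0,0,0,0.298,0.785,-0.06,0,0,0,0.298,0.785,-0.06,0,0,0,0.298,0.785,-0.06,0,0,0,0.298,0.785,-0.06,0,0,0,0.298,0.785,-0.06,0,0,0,0.298,0.785,-0.06,0,0,0,0.298,0.785,-0.06,0,0,0,0.298,0.785,-0.06,0,0,0,0.298,0.785,-0.06,0,0,0,0.298,0.785,-0.06,0,0,0,0.298,0.785,-0.06,0,0,0,0.298,0.785,-0.06,0,0,0,0.298,0.785,-0.06,0,0,0,0.298,0.785,-0.06,0,0,0,0.298,0.785,-0.06,0,0,0], fingers=0, newtons=20)

```text
time: 2.57
tcp_pos: [454.6, 253.0, 115.0]
tool_rot: [3.107, 0.461, 0.001]
force: [1.4, 0.2, 1.3]
finger_gap: 0.004
grip_force: 0.0
```

move_arm(targets=[0.002,0.004,-0.025,0,0,0,0.002,0.004,-0.025,0,0,0,0.002,0.004,-0.025,0,0,0,0.002,0.004,-0.025,0,0,0])

```text
time: 2.9
tcp_pos: [456.1, 253.8, 90.6]
tool_rot: [3.107, 0.458, -0.0]
force: [-0.4, 0.0, 0.5]
finger_gap: 0.008
grip_force: 0.0
```

Run:
```python
from h import *
print(get_state()["tcp_pos"])
im,d=capture("side"); P=cloud("side",d)
cv2.imwrite("pics/s1.png",cv2.resize(im[270:470,240:440],(600,600))[...,::-1])
q=P[385:420,322:362].reshape(-1,3); print(np.percentile(q[:,2],[50,80,90,95]).round(1))
```

```text
[456.08482291 253.8205339   90.55769168]
[226.3 259.6 261.2 261.7]
```

View pics/s1.png

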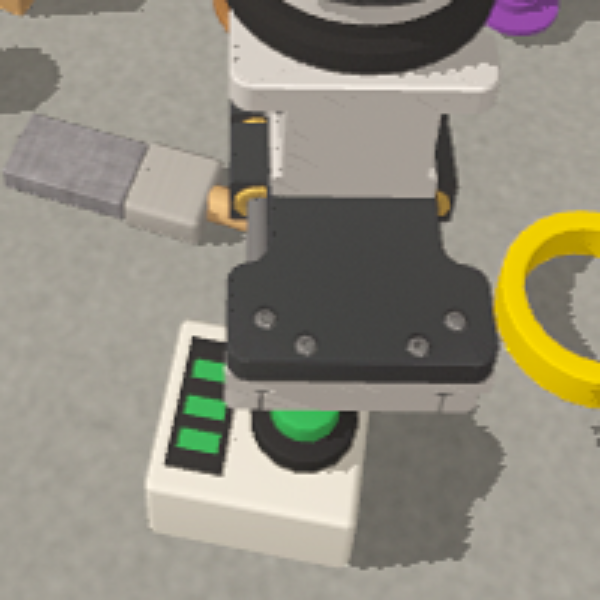

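The side view shows the shut gripper over the timer. The button at about (305,430) in the crop sits just below the tips. I'll nudge towards +y and press.

move_arm(targets=[0.001,0.005,-0.015,0,0,0,0.001,0.005,-0.015,0,0,0,0.001,0.005,-0.02,0,0,0,0.001,0.005,-0.02,0,0,0])

```text
time: 3.28
tcp_pos: [457.2, 258.8, 70.4]
tool_rot: [3.108, 0.458, 0.0]
force: [0.1, 0.3, -0.1]
finger_gap: 0.006
grip_force: 0.0
```

move_arm(targets=[0,0,-0.004,0,0,0,0,0,-0.004,0,0,0])

```text
time: 3.45
tcp_pos: [457.2, 259.2, 66.1]
tool_rot: [3.108, 0.459, -0.0]
force: [0.1, -0.2, -0.8]
finger_gap: 0.005
grip_force: 0.0
```

move_arm(targets=[0,0,-0.003,0,0,0,0,0,-0.003,0,0,0])

```text
time: 3.62
tcp_pos: [457.1, 259.5, 62.8]
tool_rot: [3.108, 0.46, -0.001]
force: [0.0, 0.5, -0.1]
finger_gap: 0.006
grip_force: 0.0
```

move_arm(targets=[0,0,-0.003,0,0,0,0,0,-0.003,0,0,0])

```text
time: 3.78
tcp_pos: [457.0, 259.5, 59.5]
tool_rot: [3.107, 0.46, -0.001]
force: [-0.3, -0.3, 0.1]
finger_gap: 0.007
grip_force: 0.0
```

move_arm(targets=[0,0,-0.003,0,0,0,0,0,-0.003,0,0,0])

```text
time: 3.95
tcp_pos: [456.9, 259.5, 56.5]
tool_rot: [3.107, 0.46, -0.001]
force: [-0.2, -0.0, -0.5]
finger_gap: 0.004
grip_force: 0.0
```

Run:
```python
from h import *
s=get_state();print(s["tcp_pos"],s["force"])
for c in("side","top"):
    im=cv2.imread(f"pics/{c}0.png"); P=np.load(c+"0.npy"); h=cv2.cvtColor(im,cv2.COLOR_BGR2HSV); m=cv2.inRange(h,(50,120,60),(80,255,255))>0
    w=(168,288,200,312) if c=="top" else (326,388,358,418)
    k=np.zeros_like(m);k[w[1]:w[3],w[0]:w[2]]=m[w[1]:w[3],w[0]:w[2]]
    print(c,np.percentile(P[k],[5,50,95],axis=0).round(1))
    k=cv2.erode(k.astype(np.uint8),np.ones((5,5)))>0
    print(np.percentile(P[k],[5,50,95],axis=0).round(1))
```

```text
[456.94015835 259.52474437  56.48246502] [-0.17745607 -0.00992173 -0.48600021]
side [[446.1 247.1  59.4]
 [457.4 259.5  67. ]
 [469.  270.   68.7]]
[[448.5 250.   65.7]
 [457.4 260.   67.3]
 [466.5 269.1  68.8]]
top [[446.  245.7  59.6]
 [456.9 256.7  67.3]
 [469.2 268.7  70.6]]
[[449.6 248.6  65. ]
 [456.8 256.3  68. ]
 [465.  264.4  70.8]]
```

Run:
```python
from h import *
a,d=capture("side"); b,e=capture("top")
cv2.imwrite("pics/s2.png",np.hstack([cv2.resize(a[300:470,260:430],(400,400)),cv2.resize(b[210:380,100:270],(400,400))])[...,::-1])
```

```text
(no output)
```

View pics/s2.png

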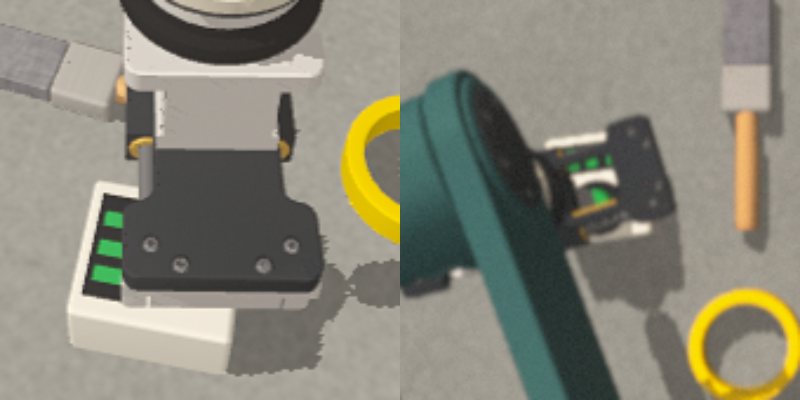

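The crop shows the gripper body hiding the button, with the button partly visible in the top half at (600,195), so the fingers may not be over it. I'll check with depth and a larger view.

Run:
```python
from h import *
b,e=capture("top"); P=cloud("top",e)
v0,v1,u0,u1=255,325,155,225
cv2.imwrite("pics/t3.png",cv2.resize(b[v0:v1,u0:u1],(560,560),interpolation=cv2.INTER_CUBIC)[...,::-1])
for v in range(270,316,4): print(v,[tuple(P[v,u].round().astype(int)) for u in range(170,214,5)])
```

```text
270 [(np.int64(509), np.int64(283), np.int64(48)), (np.int64(509), np.int64(274), np.int64(47)), (np.int64(509), np.int64(265), np.int64(46)), (np.int64(498), np.int64(219), np.int64(201)), (np.int64(496), np.int64(205), np.int64(229)), (np.int64(496), np.int64(198), np.int64(227)), (np.int64(496), np.int64(190), np.int64(229)), (np.int64(496), np.int64(182), np.int64(231)), (np.int64(510), np.int64(219), np.int64(0))]
274 [(np.int64(502), np.int64(284), np.int64(44)), (np.int64(492), np.int64(234), np.int64(202)), (np.int64(491), np.int64(220), np.int64(227)), (np.int64(490), np.int64(213), np.int64(228)), (np.int64(490), np.int64(206), np.int64(226)), (np.int64(490), np.int64(198), np.int64(228)), (np.int64(490), np.int64(190), np.int64(229)), (np.int64(490), np.int64(182), np.int64(230)), (np.int64(503), np.int64(220), np.int64(-1))]
278 [(np.int64(485), np.int64(235), np.int64(227)), (np.int64(485), np.int64(227), np.int64(229)), (np.int64(485), np.int64(222), np.int64(220)), (np.int64(494), np.int64(257), np.int64(45)), (np.int64(484), np.int64(206), np.int64(226)), (np.int64(48
[... 3292 characters left out ...]
4(47)), (np.int64(435), np.int64(253), np.int64(56)), (np.int64(435), np.int64(246), np.int64(47)), (np.int64(435), np.int64(238), np.int64(44)), (np.int64(434), np.int64(229), np.int64(42)), (np.int64(434), np.int64(225), np.int64(19)), (np.int64(433), np.int64(219), np.int64(-2))]
314 [(np.int64(431), np.int64(239), np.int64(209)), (np.int64(431), np.int64(232), np.int64(209)), (np.int64(427), np.int64(276), np.int64(-1)), (np.int64(427), np.int64(267), np.int64(0)), (np.int64(427), np.int64(257), np.int64(1)), (np.int64(426), np.int64(247), np.int64(0)), (np.int64(426), np.int64(238), np.int64(-2)), (np.int64(426), np.int64(229), np.int64(-2)), (np.int64(426), np.int64(219), np.int64(1))]
```

View pics/t3.png

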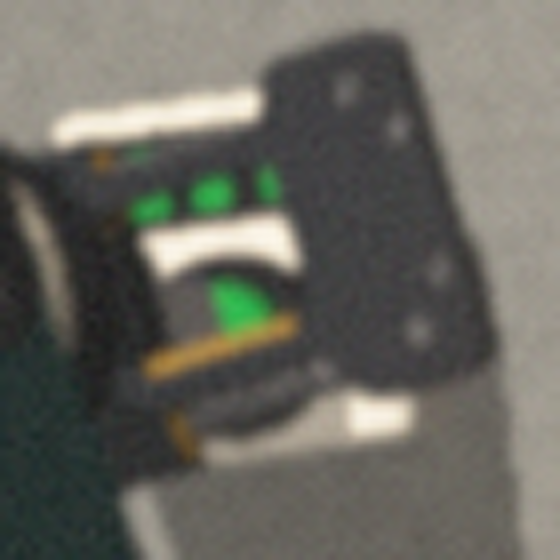

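Run:
```python
from h import *
P=np.load("side0.npy"); 
for u0,u1,v0,v1 in((565,592,15,62),(585,630,15,80)):
    q=P[v0:v1,u0:u1].reshape(-1,3); q=q[(q[:,2]>140)&(q[:,2]<260)&(np.hypot(q[:,0]-159,q[:,1]+526)<90)]
    print(len(q),np.percentile(q,[1,5,25,50,75,95,99],axis=0).round())
b,e=capture("top"); P=cloud("top",e); h=cv2.cvtColor(b,cv2.COLOR_RGB2HSV); m=cv2.inRange(h,(50,120,60),(80,255,255))>0
k=np.zeros_like(m);k[287:312,168:200]=m[287:312,168:200]; print(P[k].round().astype(int).tolist())
P2=P.reshape(-1,3);q=P2[(abs(P2[:,0]-457)<30)&(abs(P2[:,1]-259)<30)&(P2[:,2]>72)&(P2[:,2]<150)];print(q.round().tolist()[:20])
s=get_state();print(s)
```

```text
321 [[ 165. -580.  205.]
 [ 167. -577.  207.]
 [ 171. -574.  219.]
 [ 177. -572.  233.]
 [ 183. -570.  246.]
 [ 186. -567.  257.]
 [ 186. -566.  259.]]
372 [[ 134. -574.  206.]
 [ 136. -478.  209.]
 [ 141. -472.  222.]
 [ 147. -470.  236.]
 [ 153. -468.  249.]
 [ 155. -466.  258.]
 [ 168. -465.  259.]]
[[471, 259, 55], [471, 257, 58], [471, 255, 59], [471, 253, 59], [469, 256, 68], [469, 254, 68], [469, 253, 66], [469, 252, 63], [469, 252, 57], [467, 256, 67], [467, 255, 66], [467, 252, 69], [467, 251, 68], [467, 250, 64], [467, 249, 58], [466, 256, 69], [466, 254, 68], [466, 253, 67], [466, 251, 67], [466, 250, 65], [465, 247, 68], [465, 246, 65], [464, 256, 66], [464, 254, 67], [464, 253, 67], [464, 250, 72], [464, 249, 66], [464, 247, 69], [464, 245, 69], [462, 255, 66], [462, 252, 69], [462, 250, 71], [462, 248, 70]]
[[468.0, 250.0, 132.0], [468.0, 251.0, 124.0], [468.0, 250.0, 120.0], [468.0, 251.0, 111.0], [468.0, 250.0, 105.0], [469.0, 251.0, 96.0], [466.0, 250.0, 134.0], [466.0, 250.0, 127.0], [466.0, 249.0, 122.0], [466.0, 250.0, 112.0], [467.0, 250.0, 108.0], [467.0, 250.0,
[... 173 characters left out ...]
3.0, 248.0, 128.0]]
{'time': 4.15, 'q': array([ 4.08679624e-01,  8.72365755e-02,  1.60628612e+00, -8.64241062e-05,
        1.44804597e+00,  1.68566500e+00]), 'qvel': array([-0.00193702, -0.00121399, -0.00200713,  0.00025834, -0.00163248,
        0.00011719]), 'joint_torque': array([ 2.17086665e-03, -3.25755286e+01, -2.88341153e+01,  6.90650049e-03,
       -7.22197001e-02, -1.80881392e-05]), 'tcp_pos': array([457.30428711, 259.68511165,  57.1302227 ]), 'tool_rot': array([3.10767563e+00, 4.59864154e-01, 7.12617324e-05]), 'force': array([ 0.29529421,  0.29954949, -1.39765178]), 'wrist_torque': array([-0.00984081, -0.0178374 ,  0.03752004]), 'grip_force': 0.0, 'finger_gap': 0.005633453176303862}
```

The tips are about 30 mm above the reported TCP z: at the start the fingers measure down to 205, against a reported 174.5. The button is still up at 67.5, so I'll descend carefully and let contact calibrate the height.

move_arm(targets=[0,0,-0.012,0,0,0,0,0,-0.012,0,0,0,0,0,-0.012,0,0,0])

```text
time: 4.4
tcp_pos: [456.3, 259.2, 43.7]
tool_rot: [3.107, 0.46, -0.004]
force: [-0.5, 0.4, 0.1]
finger_gap: 0.003
grip_force: 0.0
```

move_arm(targets=[0,0,-0.004,0,0,0,0,0,-0.004,0,0,0,0,0,-0.004,0,0,0])

```text
time: 4.65
tcp_pos: [457.1, 259.6, 40.8]
tool_rot: [3.108, 0.46, -0.001]
force: [0.2, 0.4, 0.3]
finger_gap: 0.007
grip_force: 0.0
```

move_arm(targets=[0,0,-0.003,0,0,0,0,0,-0.003,0,0,0,0,0,-0.003,0,0,0])

```text
time: 4.9
tcp_pos: [457.2, 259.6, 38.0]
tool_rot: [3.108, 0.46, -0.0]
force: [-0.4, -0.6, 0.0]
finger_gap: 0.006
grip_force: 0.0
```

move_arm(targets=[0,0,-0.003,0,0,0,0,0,-0.003,0,0,0,0,0,-0.003,0,0,0])

```text
time: 5.15
tcp_pos: [457.7, 259.8, 35.6]
tool_rot: [-3.108, -0.46, -0.002]
force: [-0.7, -0.0, 1.9]
finger_gap: 0.005
grip_force: 1.1
```

move_arm(targets=[0,0,-0.002,0,0,0,0,0,-0.002,0,0,0,0,0,-0.002,0,0,0])

```text
time: 5.4
tcp_pos: [457.7, 259.8, 33.6]
tool_rot: [-3.108, -0.46, -0.002]
force: [-0.9, -0.4, 3.1]
finger_gap: 0.003
grip_force: 1.7
```

move_arm(targets=[0,0,-0.003,0,0,0,0,0,-0.003,0,0,0,0,0,-0.003,0,0,0])

```text
time: 5.65
tcp_pos: [457.7, 259.8, 31.2]
tool_rot: [-3.108, -0.46, -0.002]
force: [-1.4, -0.3, 7.8]
finger_gap: 0.004
grip_force: 3.7
```

move_arm(targets=[0,0,-0.001,0,0,0,0,0,-0.001,0,0,0,0,0,-0.001,0,0,0])

```text
time: 5.9
tcp_pos: [457.8, 259.9, 31.1]
tool_rot: [-3.107, -0.46, -0.003]
force: [-3.0, -1.6, 11.2]
finger_gap: 0.003
grip_force: 5.6
```

Fully pressed: hard stop at reported z 31.1, so the true tip is the reported z plus 30 mm. I'll rise and go above the pair.

move_arm(targets=[0,0,0.04,0,0,0,0,0,0.08,0,0,0,0,0,0.08,0,0,0,0.075,-0.266,0.08,0,0,0,0.075,-0.266,0.08,0,0,0,0.075,-0.266,0.08,0,0,0,0.075,-0.266,0.08,0,0,0,0.075,-0.266,0.08,0,0,0,0.075,-0.266,0.08,0,0,0,0.075,-0.266,0.08,0,0,0,0.075,-0.266,0.08,0,0,0,0.075,-0.266,0.08,0,0,0,0.075,-0.266,0.08,0,0,0,0.075,-0.266,0.08,0,0,0], fingers=60)

```text
time: 7.07
tcp_pos: [531.8, -5.1, 108.6]
tool_rot: [-3.107, -0.462, 0.001]
force: [-0.4, 0.2, 1.0]
finger_gap: 0.598
grip_force: 0.0
```

Run:
```python
from seg import *
s=get_state();print(s["tcp_pos"],s["finger_gap"])
a,d=capture("side"); P=cloud("side",d); b,e=capture("top")
cv2.imwrite("pics/s4.png",np.hstack([cv2.resize(a[150:290,270:410],(400,400)),cv2.resize(b[190:330,250:390],(400,400))])[...,::-1])
h=cv2.cvtColor(b,cv2.COLOR_RGB2HSV); m=cv2.inRange(h,(50,120,60),(80,255,255))>0
Q=cloud("top",e);k=np.zeros_like(m);k[287:312,168:200]=m[287:312,168:200];print("btn",np.median(Q[k],0))
try: print("red side",blob("side",a,(0,190,120),(6,255,255),(320,225,355,262),66))
except Exception as x: print(x)
```

```text
[531.7838093   -5.05447297 108.60794803] 0.5978712282957962
btn [457.00501679 256.72000194  67.30780396]
red side ((337.5, 241.5), array([10.7, 23.9]), np.int32(186), array([534.9,  -7.1,  66. ]))
```

View pics/s4.png

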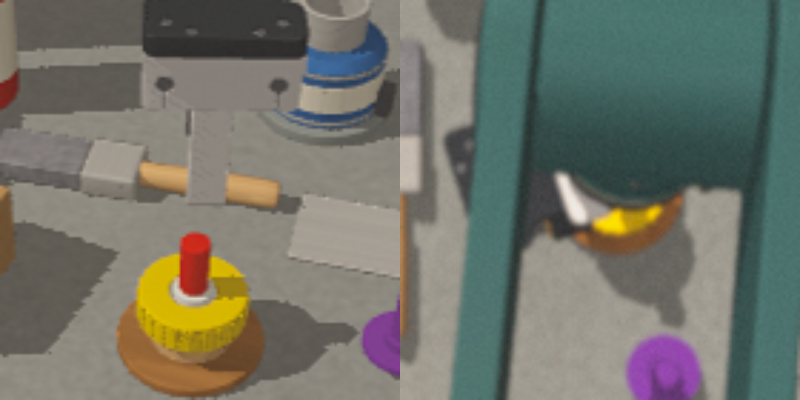

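The side half of the picture shows the finger directly above the red knob at (195,265) on the yellow lid, and the button has sprung back up. Descending to grip the knob.

move_arm(targets=[0.001,-0.001,-0.03,0,0,0,0.001,-0.001,-0.06,0,0,0,0.001,-0.001,-0.075,0,0,0,0.001,-0.001,-0.085,0,0,0,0.001,-0.001,-0.085,0,0,0,0.001,-0.001,-0.085,0,0,0])

```text
time: 7.67
tcp_pos: [533.4, -6.8, 24.4]
tool_rot: [3.107, 0.461, 0.0]
force: [0.2, -0.2, 1.3]
finger_gap: 0.602
grip_force: 0.0
```

move_arm(targets=[0,0,0,0,0,0,0,0,0,0,0,0,0,0,0,0,0,0,0,0,0,0,0,0,0,0,0,0,0,0,0,0,0,0,0,0,0,0,0,0,0,0,0,0,0,0,0,0], fingers=0, newtons=20)

```text
time: 8.33
tcp_pos: [533.4, -7.2, 24.4]
tool_rot: [-3.108, -0.46, -0.001]
force: [0.1, 0.9, 1.9]
finger_gap: 0.186
grip_force: 20.0
```

move_arm(targets=[0,0,0.01,0,0,0,0,0,0.02,0,0,0,0,0,0.04,0,0,0,0,0,0.065,0,0,0,0,0,0.09,0,0,0,0,0,0.1,0,0,0,0,0,0.1,0,0,0])

```text
time: 8.92
tcp_pos: [535.7, -7.7, 128.3]
tool_rot: [3.105, 0.459, 0.012]
force: [-1.0, 1.1, -1.2]
finger_gap: 0.186
grip_force: 20.0
```

move_arm(targets=[-0.003,-0.026,0.005,0,0,0,-0.006,-0.052,0.005,0,0,0,-0.009,-0.078,0.005,0,0,0,-0.012,-0.104,0.005,0,0,0,-0.015,-0.13,0.005,0,0,0,-0.018,-0.156,0.005,0,0,0,-0.021,-0.182,0.005,0,0,0,-0.024,-0.208,0.005,0,0,0,-0.027,-0.234,0.005,0,0,0,-0.03,-0.25,0.005,0,0,0,-0.03,-0.26,0.005,0,0,0,-0.03,-0.26,0.005,0,0,0,-0.03,-0.26,0.005,0,0,0])

```text
time: 10.0
tcp_pos: [502.9, -266.7, 127.9]
tool_rot: [-3.106, -0.459, 0.002]
force: [-0.5, 0.3, -1.3]
finger_gap: 0.186
grip_force: 20.0
```

Run:
```python
from h import *
s=get_state();print(s["tcp_pos"],s["finger_gap"],s["grip_force"],s["force"])
a,d=capture("side"); P=cloud("side",d); b,e=capture("top"); Q=cloud("top",e)
np.save("sA.npy",P);np.save("tA.npy",Q);cv2.imwrite("pics/sA.png",a[...,::-1]);cv2.imwrite("pics/tA.png",b[...,::-1])
cv2.imwrite("pics/s5.png",np.hstack([cv2.resize(a[70:210,310:450],(400,400)),cv2.resize(b[190:330,400:540],(400,400))])[...,::-1])
for n,im,X in(("s",a,P),("t",b,Q)):
    h=cv2.cvtColor(im,cv2.COLOR_RGB2HSV); m=(cv2.inRange(h,(22,150,60),(34,255,255))>0)&(abs(X[...,1]+267)<60)&(abs(X[...,0]-503)<60)
    q=X[m]; print(n,len(q), len(q) and np.percentile(q,[2,10,50,90,98],axis=0).round(1))
```

```text
[ 502.88683832 -266.72840177  127.85873164] 0.18646356727524255 19.99948650598526 [-0.53623456  0.30352782 -1.32778831]
s 593 [[ 473.4 -286.5  130.3]
 [ 478.5 -274.4  133.4]
 [ 501.7 -244.5  147.3]
 [ 528.1 -233.6  149.3]
 [ 534.  -231.8  149.9]]
t 20 [[ 528.5 -260.9  137.1]
 [ 528.7 -259.   147. ]
 [ 531.7 -253.8  148.8]
 [ 533.7 -247.5  151.4]
 [ 534.1 -246.5  151.9]]
```

View pics/s5.png

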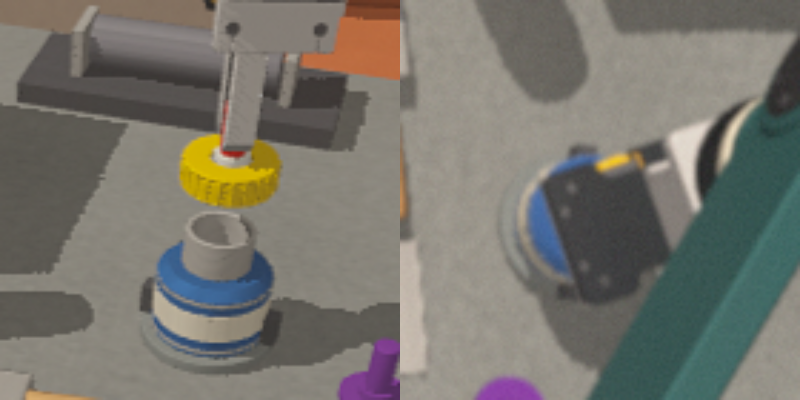

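Run:
```python
from h import *
from scipy.optimize import least_squares
im=cv2.imread("pics/sA.png")[...,::-1].copy(); P=np.load("sA.npy"); h=cv2.cvtColor(im,cv2.COLOR_RGB2HSV)
near=(abs(P[...,1]+267)<70)&(abs(P[...,0]-503)<60)
Y=(cv2.inRange(h,(20,120,50),(36,255,255))>0)&near
q=P[Y&(P[...,2]>144)]; print("lid",len(q),cv2.minEnclosingCircle(q[:,:2].astype(np.float32)))
k=near&(P[...,2]>86)&(P[...,2]<97)&~Y; q=P[k]; print("rim",len(q),cv2.minEnclosingCircle(q[:,:2].astype(np.float32)))
# silhouette fits
p=camera_params("side"); f=240/np.tan(np.radians(p["fovy"])/2);R=np.array(p["R"]);t=np.array(p["t"]).ravel()
th=np.linspace(0,2*np.pi,72,endpoint=False)
def sil(x,y,r,z0,z1):
    X=np.concatenate([np.stack([x+r*np.cos(th),y+r*np.sin(th),0*th+z],1) for z in(z0,z1)])@R.T+t
    return cv2.convexHull((np.stack([X[:,0]/X[:,2]*f+p["cx"],X[:,1]/X[:,2]*f+p["cy"]],1)).astype(np.float32))
def fit(mask,r,z0,z1,g):
    c=max(cv2.findContours(mask.astype(np.uint8),cv2.RETR_EXTERNAL,cv2.CHAIN_APPROX_NONE)[0],key=len)
    hull=cv2.convexHull(c); pts=hull[:,0].astype(float)
    fun=lambda a:[cv2.pointPolygonTest(sil(a[0],a[1],r,z0,z1),tuple(u),True) for u in pts]
    s=least_squares(fun,g,loss="soft_l1",f_scale=.7,diff_step=1e-3); return s.x.round(1),np.round(np.std(s.fun),2)
z=127.9+30
print("lidfit",[fit(Y,32.5,zt-20,zt,(503,-266)) for zt in(148,150)])
im0=cv2.imread("pics/side0.png")[...,::-1]; P0=np.load("side0.npy")
N=(abs(P0[...,0]-503.5)<32)&(abs(P0[...,1]+267)<32)&(P0[...,2]>70)&(P0[...,2]<98); N=cv2.morphologyEx(N.astype(np.uint8),cv2.MORPH_CLOSE,np.ones((15,15)))
print("neck",fit(N,25,70,92,(503,-267)))
```

```text
lid 385 ((506.56195068359375, -260.07135009765625), 38.31666946411133)
rim 173 ((503.9639892578125, -267.5817565917969), 26.197418212890625)
lidfit [(array([ 504.2, -266.5]), np.float64(0.28)), (array([ 503.8, -263. ]), np.float64(0.28))]
neck (array([ 504.2, -267.1]), np.float64(0.14))
```

The side half shows the level yellow lid centred above the steel neck (lid at (230,170), mouth at (220,228)), and the fits agree to about 1 mm. Lowering.

move_arm(targets=[0.0005,-0.0005,-0.015,0,0,0,0.0005,-0.0005,-0.03,0,0,0,0.0005,-0.0005,-0.037,0,0,0,0.0005,-0.0005,-0.037,0,0,0,0.0005,-0.0005,-0.037,0,0,0])

```text
time: 10.52
tcp_pos: [503.8, -266.9, 91.9]
tool_rot: [-3.107, -0.461, 0.001]
force: [0.3, -0.2, -1.5]
finger_gap: 0.186
grip_force: 20.0
```

move_arm(targets=[0,0,-0.003,0,0,0,0,0,-0.006,0,0,0,0,0,-0.006,0,0,0,0,0,-0.006,0,0,0])

```text
time: 10.85
tcp_pos: [503.8, -267.9, 86.3]
tool_rot: [3.107, 0.46, 0.0]
force: [0.2, -0.4, -1.7]
finger_gap: 0.185
grip_force: 20.0
```

move_arm(targets=[0,0,-0.003,0,0,0,0,0,-0.006,0,0,0,0,0,-0.006,0,0,0,0,0,-0.006,0,0,0])

```text
time: 11.18
tcp_pos: [503.5, -267.7, 79.7]
tool_rot: [-3.107, -0.46, 0.001]
force: [-0.4, 0.6, -1.2]
finger_gap: 0.186
grip_force: 20.0
```

move_arm(targets=[0,0,-0.0015,0,0,0,0,0,-0.0015,0,0,0,0,0,-0.0015,0,0,0])

```text
time: 11.43
tcp_pos: [503.7, -267.9, 78.6]
tool_rot: [3.108, 0.46, -0.0]
force: [0.7, -0.2, -1.5]
finger_gap: 0.182
grip_force: 20.0
```

move_arm(targets=[0,0,-0.0015,0,0,0,0,0,-0.0015,0,0,0,0,0,-0.0015,0,0,0])

```text
time: 11.68
tcp_pos: [503.9, -268.0, 78.4]
tool_rot: [3.107, 0.46, 0.001]
force: [-2.6, 1.7, 4.7]
finger_gap: 0.189
grip_force: 20.0
```

Contact exactly at the expected home height. Letting go.

move_arm(targets=[0,0,0,0,0,0,0,0,0,0,0,0,0,0,0,0,0,0,0,0,0,0,0,0,0,0,0,0,0,0,0,0,0,0,0,0,0,0,0,0,0,0,0,0,0,0,0,0,0,0,0,0,0,0,0,0,0,0,0,0], fingers=100)

```text
time: 12.52
tcp_pos: [503.8, -267.9, 77.1]
tool_rot: [3.108, 0.46, 0.0]
force: [0.6, 0.9, -0.0]
finger_gap: 0.858
grip_force: 0.0
```

Run:
```python
from h import *
s=get_state();print(s["tcp_pos"],s["finger_gap"],s["force"],s["time"])
a,d=capture("side"); P=cloud("side",d)
cv2.imwrite("pics/s6.png",cv2.resize(a[70:210,310:450],(600,600),interpolation=cv2.INTER_CUBIC)[...,::-1])
h=cv2.cvtColor(a,cv2.COLOR_RGB2HSV); Y=(cv2.inRange(h,(20,120,50),(36,255,255))>0)&(abs(P[...,1]+267)<60)&(abs(P[...,0]-503)<60)
print(np.percentile(P[Y],[2,10,50,90,98],axis=0).round(1))
```

```text
[ 503.79914028 -267.87335714   77.10272099] 0.8584927387310057 [ 5.52674588e-01  8.73105795e-01 -1.39037242e-04] 12.5167
[[ 473.3 -293.3   80.3]
 [ 478.2 -275.9   83.6]
 [ 508.2 -244.3   97.2]
 [ 530.3 -234.5  100.1]
 [ 536.5 -232.   137.4]]
```

View pics/s6.png

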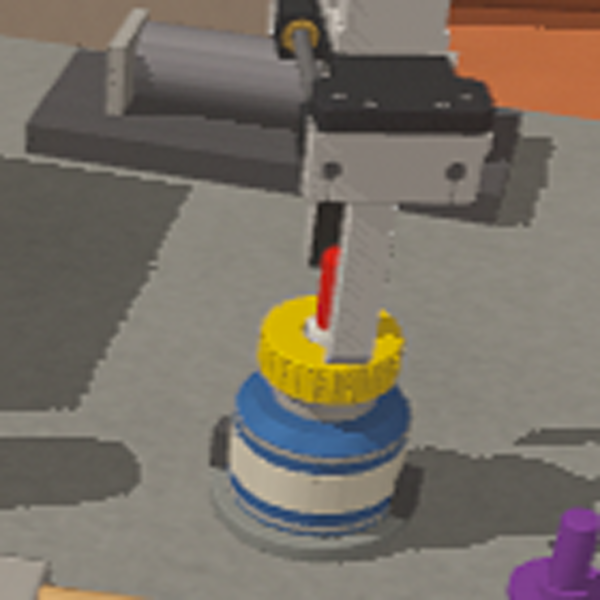

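The picture shows the yellow lid level and home on the neck at (330,350), with the knob free at (328,290). I'll let the fingers finish opening, then go down around the rim.

move_arm(targets=[0,0,0,0,0,0,0,0,0,0,0,0,0,0,0,0,0,0,0,0,0,0,0,0,0,0,-0.01,0,0,0,0,0,-0.02,0,0,0,0,0,-0.03,0,0,0,0,0,-0.034,0,0,0,0,0,-0.034,0,0,0,0,0,-0.034,0,0,0], fingers=100)

```text
time: 13.4
tcp_pos: [503.4, -267.6, 42.3]
tool_rot: [-3.107, -0.46, 0.002]
force: [-0.5, 0.3, 0.1]
finger_gap: 0.997
grip_force: 0.0
```

move_arm(targets=[0,0,0,0,0,0,0,0,0,0,0,0,0,0,0,0,0,0,0,0,0,0,0,0,0,0,0,0,0,0,0,0,0,0,0,0,0,0,0,0,0,0,0,0,0,0,0,0], fingers=0, newtons=12)

```text
time: 14.07
tcp_pos: [503.9, -267.8, 43.5]
tool_rot: [3.108, 0.46, 0.001]
force: [0.0, 1.5, 2.4]
finger_gap: 0.672
grip_force: 12.0
```

move_arm(targets=[0,0,0.002,0,0,0,0,0,0.004,0,0,0,0,0,0.006,0,0,0,0,0,0.006,0,0,0,0,0,0.006,0,0,0])

```text
time: 14.48
tcp_pos: [503.8, -267.9, 49.2]
tool_rot: [3.107, 0.46, 0.0]
force: [0.5, 0.6, -0.4]
finger_gap: 0.676
grip_force: 12.0
```

Run:
```python
from h import *
s=get_state();print(s["tcp_pos"],s["finger_gap"],s["force"],s["time"])
a,d=capture("side"); b,e=capture("top")
cv2.imwrite("pics/s7.png",np.hstack([cv2.resize(a[70:210,310:450],(400,400),interpolation=cv2.INTER_CUBIC),cv2.resize(b[190:330,400:540],(400,400))])[...,::-1])
for n,im,X in(("before",cv2.imread("pics/s6.png")[...,::-1].copy(),None),("now",cv2.resize(a[70:210,310:450],(600,600),interpolation=cv2.INTER_CUBIC),1)):
    h=cv2.cvtColor(im,cv2.COLOR_RGB2HSV)[200:500,200:500]
    for nm,lo,hi in(("red",(0,180,110),(6,255,255)),("yel",(20,140,60),(36,255,255))):
        m=cv2.inRange(h,np.array(lo),np.array(hi)); print(n,nm,cv2.boundingRect(m))
```

```text
[ 503.83457432 -267.94779678   49.17755496] 0.6755853685440908 [ 0.49042588  0.59575608 -0.44867677] 14.4833
before red (117, 46, 21, 82)
before yel (57, 95, 148, 110)
now red (117, 66, 14, 60)
now yel (57, 81, 148, 110)
```

View pics/s7.png

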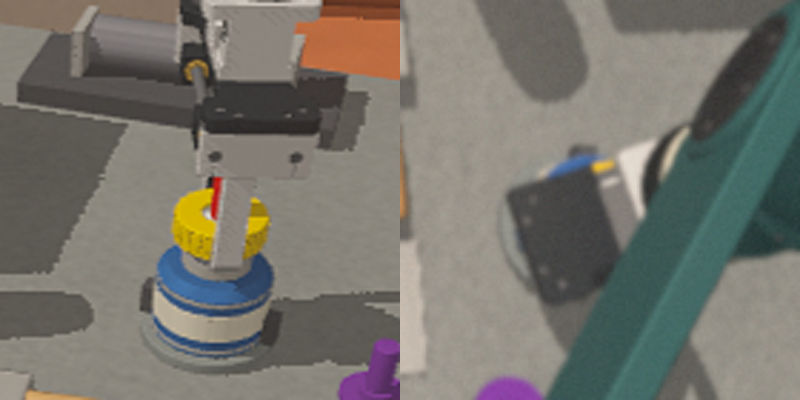

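The yellow lid rose 14 px while the red knob's foot stayed put (128 to 126), so the inner lid remains home. Lifting on.

move_arm(targets=[0,0,0.004,0,0,0,0,0,0.01,0,0,0,0,0,0.018,0,0,0,0,0,0.028,0,0,0,0,0,0.038,0,0,0,0,0,0.048,0,0,0,0,0,0.058,0,0,0,0,0,0.068,0,0,0,0,0,0.076,0,0,0,0,0,0.082,0,0,0,0,0,0.085,0,0,0,0,0,0.085,0,0,0,0,0,0.085,0,0,0,0,0,0.085,0,0,0,0,0,0.085,0,0,0])

```text
time: 15.83
tcp_pos: [503.4, -267.6, 133.2]
tool_rot: [-3.107, -0.46, 0.002]
force: [-0.5, -0.6, -1.3]
finger_gap: 0.676
grip_force: 12.0
```

Run:
```python
from h import *
s=get_state();print(s["tcp_pos"],s["finger_gap"],s["grip_force"],s["force"],s["time"],abs(s["qvel"]).max())
a,d=capture("side");P=cloud("side",d)
cv2.imwrite("pics/s8.png",cv2.resize(a[60:210,300:450],(600,600),interpolation=cv2.INTER_CUBIC)[...,::-1])
h=cv2.cvtColor(a,cv2.COLOR_RGB2HSV); n=(abs(P[...,1]+267)<60)&(abs(P[...,0]-503)<60)
for lo,hi in(((20,120,50),(36,255,255)),((0,180,90),(6,255,255))):
    q=P[(cv2.inRange(h,np.array(lo),np.array(hi))>0)&n]; print(len(q),np.percentile(q,[2,50,98],axis=0).round(1))
```

```text
[ 503.35944623 -267.59905983  133.23054587] 0.6759613083606506 11.951959356665611 [-0.47758855 -0.60442213 -1.34287603] 15.8333 0.0019393926737208019
499 [[ 473.  -295.1  170.8]
 [ 515.  -251.7  187.6]
 [ 536.8 -233.7  275.8]]
150 [[ 497.6 -270.6  104.3]
 [ 504.8 -260.8  123.8]
 [ 512.7 -257.1  138.2]]
```

View pics/s8.png

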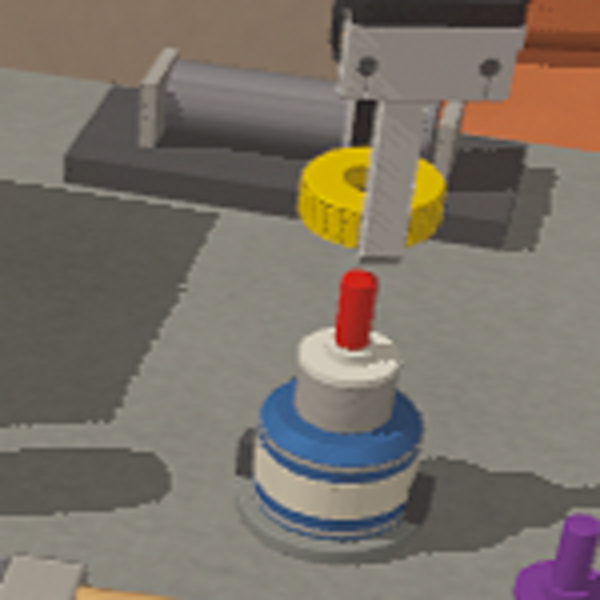

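The picture shows the yellow lid held level at (370,200), well above the red knob at (357,280), and the inner lid seated in the tin. Handing in.

```bash
python3 -c "
from rig import *
print(finish_job())"
```

```text
the job is handed in; nothing more can be done
None
```

I pressed the timer button and it sprang back. The lid pair is on the tin with the inner lid home, and the yellow lid is held level about 94 mm above the rim; the job is handed in, but no verdict was returned.

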